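Load the sample canister into the bench counter

ROBOT

A 6-joint arm with a two-finger parallel gripper is mounted at the origin on the work surface. World frame = base frame: x ahead of the robot, y to its left, z up, the work surface at z = 0. Lengths are in mm, angles in degrees, forces in N, time in s.
With the tool pointing down it reaches from about 325 to 925 mm from the base axis. Payload 3.1 kg.
Tool frame: the origin (TCP) lies on the mounting face of the last link; the fingertips stand 173 mm ahead of it and the grasp point (between the pads) lies 155 mm ahead of it; z points along the fingers, y is the line along which they close (so a half turn about z gives the same grasp; the last joint's range is limited). The gripper opens to 85 mm and grips with 20 to 120 N. Pads are 22 mm wide; open, the fingers measure 114 mm over their backs; the gripper's body (76 mm by 85 mm) begins 54 mm behind the grasp point. The pads swing forward as they close: fully open they stand 13 mm farther back than shut.
Start: joints at [-71.574, 12.427, 92.441, -0, 75.132, -6.429], TCP at [262.723, -567.113, 404.7] pointing down, gripper open.
Joint ranges: [-157.48, 157.48], [-44.54, 120.13], [17.64, 146.25], [-64.5, 244.5], [7.68, 150.69], [-147.95, 147.95]. Speed limits (degrees/s): [159.86, 159.86, 180, 180, 180, 180].

INTERFACE

Orientations are given as [roll, pitch, yaw] about the fixed x, y, z axes, in that order (R = Rz(yaw) Ry(pitch) Rx(roll)).
In Python, from station import ctrl, fingers, cams, models, status gives the robot as it stands. Calls block until the motion is done:
- ctrl.goto(position, orientation): joint-space move of the TCP to a pose.
- ctrl.move_l(position, attitude=None, speed=150): straight line of the TCP; attitude=None keeps the orientation; speed is the mean speed in mm/s.
- ctrl.move_j(angles): joint-space move.
- fingers.grip(opening, squeeze=None): finger opening in mm; squeeze is the grip in N (None keeps the last); returns when the fingers have stopped.
- ctrl.wait(seconds).
- ctrl.solve_ik(position, orientation): joint angles nearest the present ones, or None.
- cams.get_image(name): name is "scene" or "side" or "wrist"; returns (picture, depth): 480x640x3 uint8, red, green, blue; 480x640 float32, mm along the optical axis (not along the pixel's ray), 0 where there is no reading.
- cams.get_calibration(name): a dict with "fx", "fy", "cx", "cy" (pixels), "R" (3x3) and "t" (3): a world point X has camera coordinates R X + t; the wrist camera has in their place "mount" (4x4, takes a point from camera to tool coordinates, whose origin is the TCP and whose axes are the flange's). Camera axes: x right, y down, z forward; pixel columns grow to the right and rows downward; lengths in mm; the calibration is good to about 2 mm. A picture is of the moment at which its call begins: read the wrist's pose just before it. get_calibration takes no time and is no camera call.
A pose or a line that the arm cannot do raises ctrl.Unreachable and nothing moves.
- ctrl.sign_off(): hands the job in; it is judged then, once.
Trained networks look in the newest picture that a camera, given by its name, has taken for a name from the list of things; names that differ only in an ending like _2 or _b are one class to them, and where a whole thing is asked for, a point or a joint stands for the part that bears it (a point fixed in the world has none). Each returns a list of dicts, best first, with "score" (0 to 1); they miss things now and then, are a little off and sometimes report something else, mostly with a low value. They report only what shows in the picture. A call takes as long as a camera call.
- models.look_for(camera, label): "point" ([column, row] in pixels, amid what is visible of it).
- models.trace(camera, label): "region" (480x640 bool, what is visible of it) and "point" ([column, row] in pixels, amid what is visible of it).
- models.pinpoint(camera, label): "point" ([column, row] in pixels: a listed point, or the origin of a listed thing).
Readings, each from a call of its own:
- status.get_t(): time.
- status.get_joint_pos(): joint angles.
- status.get_qvel(): joint speeds.
- status.get_effort(): joint torques, N m.
- status.get_tcp_pos(): TCP position.
- status.get_ee_rot(): TCP orientation.
- status.get_wrist_force(): force on the tool from outside, world axes, zero at the start.
- status.get_moment(): the same for the moment, N m.
- status.get_grip_width(): finger opening in mm.
- status.get_grip_force(): force on a finger pad.
Only numpy, scipy, OpenCV 4.12 (cv2) and the standard library are available. Lean on these libraries where they do the work, as an engineer would, in place of code of your own. Each camera call takes 0.05 s, during which the arm holds its last target. There are 200 camera calls.

TASK

Find the slim metal canister with the knob on its lid in the crate, lift it out and stand it upright on the open bench, letting go of it there. Then take it again another way and lay it down on its side, centred in the two vee saddles of the bench counter with its knob end pointing away from the thumbwheel; it must never be tipped over on the bench. Roll the counter's thumbwheel to 4 (the row of four dots uppermost), and do not knock over the other containers in the crate or shift the things standing on the bench.

Things in the scene. Friction and masses are not known exactly. Their poses are not given: they have to be found in the camera images.
- canister: the target: plain aluminium canister, a cylinder 44 mm in diameter and 95 mm tall with a coaxial round knob 26 mm in diameter and 20 mm tall on top (115 mm in all), about 0.22 kg. Starts upright in the crate. Origin at the centre of its underside, z along its axis towards the knob.
- can_mid (a point): point on the canister's axis, 47.5 mm above its underside (middle of the 44 mm cylinder)
- can_knob (a point): centre of the canister's knob, 105 mm above its underside
- crate: fixed grey plastic open crate, 180 (x) x 260 (y) x 60 mm high outside, walls and floor 5 mm. Origin at the centre of its underside. The five containers stand loose in it, in five of six places on a grid 80 mm apart (x = -40 or 40; y = -80, 0 or 80 mm in its frame), in any order.
- squat_can: bystander in the crate: aluminium can 56 mm in diameter, 55 mm tall, with the same knob (75 mm in all). Origin at the centre of its underside.
- plain_can: bystander in the crate: plain aluminium cylinder 44 mm in diameter, 105 mm tall, no knob. Origin at the centre of its underside.
- amber: bystander in the crate: amber bottle 52 mm in diameter, 118 mm tall, black cap. Origin at the centre of its underside.
- jar: bystander in the crate: white jar 54 mm in diameter, 85 mm tall. Origin at the centre of its underside.
- counter: fixed bench counter: grey deck 160 (x) x 300 (y) mm, top 40 mm above the bench. Origin at the centre of its underside. On it stand two black 90-degree vee saddles, 12 mm thick, 64 mm wide, at y = 10 and 80 mm, with a 54 mm gap between their feet for the fingers; their tips are 5 mm below the lying canister's axis. At y = -100 mm a thumbwheel rises through the deck.
- cradle (a point): where can_mid belongs when the canister lies in the saddles: 76 mm above the bench, 36 mm above the deck, at y = 45 mm of the counter. Axes as the counter's; the canister lies along y with the knob towards +y (away from the thumbwheel).
- wheel_top (a point): top of the thumbwheel's rim, 80 mm above the bench, at y = -100 mm of the counter, x = 0. The wheel is a smooth black cylinder 70 mm in diameter and 36 mm wide, its axle along the counter's y, 35 mm below this point; low cheeks (10 mm over the deck) and, on the -y side, a thin white index post (72 mm above the bench, 22 mm from the wheel's middle) stand beside it.
- wheel (a joint): angle of the thumbwheel in rad: 0 with the row of one white dot uppermost, growing by 0.628 for each further row: 4 is 1.885. It grows as the top of the rim is rolled towards the counter's +x (away from the robot). Turns freely with light friction (0.02 N m) and stays where it is left; stops at -0.35 and 2.85.
- beaker: bystander on the bench: glass beaker 70 mm in diameter, 90 mm tall. Origin at the centre of its underside.
- torch: bystander on the bench: black torch 150 mm tall standing on its tail, 34 mm in diameter, its lens head 44 mm. Origin at the centre of its underside.
- reagent: bystander on the bench: amber bottle 80 mm in diameter, 160 mm tall. Origin at the centre of its underside.

How it is judged (in metres and radians):
On the way, in this order (a step that is already met when the one before it is completed fails the run):
1. the canister stands upright on the bench itself, released (height (world z) of canister below 0.003 m and angle between canister's own z axis and vertical below 0.1 rad and contact force between the fingers and canister below 0.05 N and linear speed of canister below 0.02 m/s), for 0.2 s.
2. the canister lies in the two vee saddles, knob away from the thumbwheel, released (y of can_mid in the frame of cradle between -0.015 and 0.015 m and x of can_mid in the frame of cradle between -0.006 and 0.006 m and z of can_mid in the frame of cradle between -0.006 and 0.006 m and angle between the z axis of canister and the y axis of counter, either way round below 0.1 rad and y of can_knob in the frame of cradle above 0.03 m and contact force between the fingers and canister below 0.1 N), for 0.2 s.
At the end, for the whole second after the job is handed in: The canister lies released and at rest in both vee saddles (middle within 15 mm along, 6 mm across and in height, axis within 0.1 rad), knob away from the thumbwheel; the thumbwheel shows 4 (1.885 rad within 0.22) (all of step 2 and linear speed of canister below 0.02 m/s and value of joint wheel between 1.665 and 2.105 rad and velocity of joint wheel between -0.1 and 0.1 rad/s); the robot touches nothing.
It fails at once if the canister is tipped over on the bench (angle between canister's own z axis and vertical above 0.9 rad and height (world z) of can_mid below 0.035 m).
It fails at once if another container in the crate is knocked over (angle between any of squat_can, plain_can, amber, jar's own z axis and vertical above 0.5 rad).
It fails at once if a bystander on the bench is shifted more than 40 mm (distance of any of beaker, torch, reagent from where it was at the start of the episode above 0.04 m).
It also fails if it takes over 67 s, if anything falls off the work surface, if the arm or the gripper's body presses on something with over 40 N, if the wrist force passes 120 N, or if a joint passes its speed limit or range.

## Working session

There is one attempt and no reset: what is moved stays moved. The work goes in short steps, each a Python script; the robot and the scene stay as the last script left them, time stands still between calls to the robot, and variables do not carry over. Pictures are saved under pics/ and viewed, at most 10 in all, crops included, and the job is handed in when it is done.

```bash
ls; mkdir -p pics; cat > h.py <<'E'
import numpy as np, cv2
from station import ctrl, fingers, cams, models, status
from scipy.spatial.transform import Rotation as Ro
def cal(n,tool=None):
    c=cams.get_calibration(n)
    K=np.array([[c['fx'],0,c['cx']],[0,c['fy'],c['cy']],[0,0,1.]])
    if 'R' in c: return K,np.array(c['R']),np.array(c['t']).ravel()
    p,r=tool
    T=np.eye(4);T[:3,:3]=Ro.from_euler('xyz',r,degrees=True).as_matrix();T[:3,3]=p
    M=np.linalg.inv(T@np.array(c['mount'])); return K,M[:3,:3],M[:3,3]
def shot(n,save=None):
    tool=(status.get_tcp_pos(),status.get_ee_rot()) if n=='wrist' else None
    im,d=cams.get_image(n)
    if save: cv2.imwrite('pics/'+save,im[:,:,::-1])
    return im,d,cal(n,tool)
def cloud(d,C,mask=None):
    K,R,t=C
    m=d>0
    if mask is not None: m&=mask
    v,u=np.nonzero(m);z=d[v,u]
    P=np.c_[(u-K[0,2])/K[0,0]*z,(v-K[1,2])/K[1,1]*z,z]
    return (P-t)@R
def ray(px,C):
    K,R,t=C
    v=R.T@np.linalg.inv(K)@np.r_[px,1.]; return -R.T@t, v/np.linalg.norm(v)
def tri(rays):
    A=np.zeros((3,3));b=np.zeros(3)
    for o,v in rays:
        P=np.eye(3)-np.outer(v,v);A+=P;b+=P@o
    return np.linalg.solve(A,b)
E
cat > a.py <<'E'
from h import *
ims=[]
for n in ['scene','side']:
    im,d,C=shot(n,n+'0.png');ims.append(im)
    print(n,'campos',(-C[1].T@C[2]).round())
    for l in ['canister','squat_can','plain_can','amber','jar','crate','counter','wheel','beaker','torch','reagent']:
        for r in models.trace(n,l)[:2]:
            if r['score']<.3: continue
            P=cloud(d,C,r['region'])
            if len(P)<20: print(l,'few');continue
            print(l,round(r['score'],2),np.round(r['point']),len(P),'med',np.median(P,0).round(),'lo',np.percentile(P,2,axis=0).round(),'hi',np.percentile(P,98,axis=0).round())
print(status.get_t())
E
python3 a.py
```

```text
pics
station.py
scene campos [1432.  268.  796.]
canister 0.93 [234. 240.] 547 med [ 611. -162.   83.] lo [ 587. -187.   31.] hi [ 621. -148.  122.]
squat_can 0.69 [191. 223.] 449 med [ 545. -324.   57.] lo [ 512. -359.   10.] hi [ 563. -309.   82.]
plain_can 0.9 [215. 225.] 630 med [ 544. -250.   71.] lo [ 513. -277.    7.] hi [ 553. -235.  112.]
plain_can 0.75 [238. 241.] 543 med [ 611. -162.   82.] lo [ 586. -188.   27.] hi [ 621. -148.  121.]
amber 0.68 [176. 234.] 585 med [ 620. -321.   78.] lo [ 596. -351.   29.] hi [ 635. -305.  124.]
jar 0.8 [245. 224.] 425 med [ 536. -163.   69.] lo [ 505. -192.   14.] hi [ 549. -149.   93.]
jar 0.68 [205. 251.] 3342 med [ 646. -248.   32.] lo [ 474. -379.    3.] hi [ 661. -122.   62.]
crate 0.59 [208. 249.] 3529 med [ 642. -248.   31.] lo [ 474. -380.    2.] hi [ 661. -122.   62.]
counter 0.76 [378. 276.] 6441 med [615. 208.  40.] lo [504.  63.   7.] hi [678. 349.  76.]
counter 0.61 [215. 222.] 606 med [ 544. -249.   73.] lo [ 512. -276.    8.] hi [ 553. -235.  112.]
wheel 0.83 [341. 260.] 381 med [618. 106.  70.] lo [572.  88.  41.] hi [63
[... 1121 characters left out ...]
163.   76.] lo [ 497. -194.   33.] hi [ 542. -150.   93.]
jar 0.5 [373. 202.] 469 med [ 590. -158.   82.] lo [ 576. -241.   10.] hi [ 637. -145.  122.]
crate 0.66 [384. 211.] 2555 med [ 556. -193.   31.] lo [ 470. -384.    3.] hi [ 656. -121.   62.]
counter 0.64 [287. 306.] 7905 med [565. 232.  40.] lo [487.  67.   9.] hi [662. 356.  75.]
wheel 0.89 [311. 261.] 488 med [585. 111.  69.] lo [561.  84.  44.] hi [622. 125.  81.]
beaker 0.81 [316. 210.] 845 med [705. -39.  61.] lo [677. -81.   1.] hi [756. -15.  91.]
torch 0.83 [274. 216.] 711 med [749.  59. 100.] lo [737. -32.   3.] hi [849.  71. 152.]
reagent 0.83 [211. 418.] 2736 med [459. 527. 106.] lo [439. 486.  12.] hi [497. 557. 161.]
1.2
```

View image.

```bash
cat > b.py <<'E'
from h import *
# feasibility of side grasps, no motion
for a in ([0,1,0],[1,0,0],[.7,.7,0],[.7,-.7,0],[0,-1,0]):
  a=np.array(a)/np.linalg.norm(a)
  ok=[]
  for s in (1,-1):
    R=np.c_[[0,0,s],np.cross(a,[0,0,s]),a]
    e=Ro.from_matrix(R).as_euler('xyz',degrees=True)
    for x in range(300,651,50):
      for y in range(-250,301,50):
        if ctrl.solve_ik(list(np.array([x,y,52])-155*a),list(e)) is not None: ok.append((s,x,y))
  print(a,ok)
print(status.get_t(), Ro.from_euler('xyz',status.get_ee_rot(),degrees=True).as_matrix().round(2))
E
python3 b.py
```

```text
[0. 1. 0.] [(1, 300, -250), (1, 300, -200), (1, 300, -150), (1, 300, -100), (1, 300, -50), (1, 300, 0), (1, 300, 50), (1, 300, 100), (1, 300, 150), (1, 300, 200), (1, 300, 250), (1, 300, 300), (1, 350, -250), (1, 350, -200), (1, 350, -150), (1, 350, -100), (1, 350, -50), (1, 350, 0), (1, 350, 50), (1, 350, 100), (1, 350, 150), (1, 350, 200), (1, 350, 250), (1, 350, 300), (1, 400, -250), (1, 400, -200), (1, 400, -150), (1, 400, -100), (1, 400, -50), (1, 400, 0), (1, 400, 50), (1, 400, 100), (1, 400, 150), (1, 400, 200), (1, 400, 250), (1, 400, 300), (1, 450, -250), (1, 450, -200), (1, 450, -150), (1, 450, -100), (1, 450, -50), (1, 450, 0), (1, 450, 50), (1, 450, 100), (1, 450, 150), (1, 450, 200), (1, 450, 250), (1, 450, 300), (1, 500, -250), (1, 500, -200), (1, 500, -150), (1, 500, -100), (1, 500, -50), (1, 500, 0), (1, 500, 50), (1, 500, 100), (1, 500, 150), (1, 500, 200), (1, 500, 250), (1, 500, 300), (1, 550, -250), (1, 550, -200), (1, 550, -150), (1, 550, -100), (1, 550, -50), (1, 550, 0), (1, 550, 50), (1, 550, 100), (1, 550, 150), (1, 550, 200), (1, 550, 250), (1, 550, 300), (1
[... 9312 characters left out ...]
1, 300, 300), (-1, 350, 0), (-1, 350, 50), (-1, 350, 100), (-1, 350, 150), (-1, 350, 200), (-1, 350, 250), (-1, 350, 300), (-1, 400, 0), (-1, 400, 50), (-1, 400, 100), (-1, 400, 150), (-1, 400, 200), (-1, 400, 250), (-1, 400, 300), (-1, 450, 50), (-1, 450, 100), (-1, 450, 150), (-1, 450, 200), (-1, 450, 250), (-1, 450, 300), (-1, 500, 100), (-1, 500, 150), (-1, 500, 200), (-1, 500, 250), (-1, 500, 300), (-1, 550, 150), (-1, 550, 200), (-1, 550, 250), (-1, 550, 300), (-1, 600, 250), (-1, 600, 300)]
1.2 [[ 0.91  0.42  0.  ]
 [ 0.42 -0.91 -0.  ]
 [-0.    0.   -1.  ]]<sys>:0: UserWarning: Gimbal lock detected. Setting third angle to zero since it is not possible to uniquely determine all angles.
```

View pics/scene0.png

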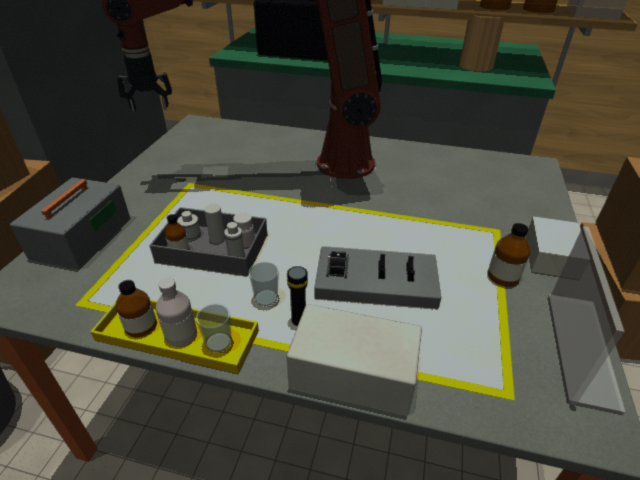

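```bash
cat > c.py <<'E'
from h import *
def look(p,yaw,name):
    ctrl.goto(p,[180,0,yaw]); im,d,C=shot('wrist',name)
    return im,d,C
print(np.array(cams.get_calibration('wrist')['mount']).round(2))
rays=[]
for i,(p) in enumerate([[560,-190,400],[620,-130,420]]):
    im,d,C=look(p,0,f'w{i}.png')
    for r in models.trace('wrist','canister')[:2]:
        P=cloud(d,C,r['region']);top=P[P[:,2]>112]; sh=P[(P[:,2]>90)&(P[:,2]<106)]
        print(i,round(r['score'],2),len(P),'knob',np.r_[(top.min(0)+top.max(0))/2].round(1) if len(top) else None,len(top),'shoulder z',np.median(sh[:,2]) if len(sh) else None)
    r=models.pinpoint('wrist','can_knob')[0];print(r); rays.append(ray(r['point'],C))
print('knob tri',tri(rays).round(1))
rays=[]
for i,(p) in enumerate([[540,200,430],[620,230,450]]):
    im,d,C=look(p,0,f'k{i}.png'); np.savez(f'k{i}.npz',d=d,K=C[0],R=C[1],t=C[2])
    P=cloud(d,C); P=P[(P[:,0]>470)&(P[:,0]<720)&(P[:,1]>40)&(P[:,1]<380)]
    D=P[(abs(P[:,2]-40)<6)]; print('deck z',np.median(D[:,2]),cv2.minAreaRect(D[:,:2].astype(np.float32)))
    r=models.pinpoint('wrist','wheel_top')[0];print(r); rays.append(ray(r['point'],C))
    S=P[(P[:,2]>60)&(P[:,2]<90)&(P[:,1]>180)]
    print('saddles z98',np.percentile(S[:,2],98))
    for lo,hi in ((180,250),(250,330)):
        s=S[(S[:,1]>lo)&(S[:,1]<hi)]; 
        if len(s): print(len(s),((s.min(0)+s.max(0))/2).round(1),s.min(0).round(1),s.max(0).round(1))
    W=P[(P[:,2]>60)&(P[:,1]<160)]; print('wheel',np.percentile(W,1,axis=0).round(1),np.percentile(W,99,axis=0).round(1))
print('wheel_top',tri(rays).round(1),status.get_t())
E
python3 c.py; python3 -c "
import cv2,numpy as np
cv2.imwrite('pics/m.png',np.hstack([cv2.resize(cv2.imread('pics/'+n),(400,300)) for n in ('w0.png','k0.png')]))"
```

```text
[[-0.   -0.94 -0.33 84.97]
 [ 1.   -0.    0.   -0.39]
 [-0.   -0.33  0.94 31.14]
 [ 0.    0.    0.    1.  ]]
0 0.94 3061 knob [ 598.8 -169.5  117. ] 1100 shoulder z 99.61263587884238
{'point': [288.1, 178.5], 'score': 0.79}
1 0.68 2911 knob [ 598.7 -169.1  116.9] 825 shoulder z 99.59116743270314
{'point': [366.5, 247.5], 'score': 0.63}
knob tri [ 598.6 -168.6  110.7]
deck z 39.73551491309219 ((581.673095703125, 203.0380096435547), (160.54966735839844, 299.4668884277344), 8.248653411865234)
{'point': [429.8, 143.1], 'score': 0.9}
saddles z98 71.2023472096743
516 [580.7 213.2  66.2] [548.5 202.8  60. ] [612.9 223.6  72.4]
552 [570.5 282.2  66.1] [538.2 271.8  60. ] [602.8 292.7  72.1]
wheel [530.5  89.   64.4] [623.3 158.9 343. ]
deck z 39.784741981578605 ((581.8582763671875, 204.25686645507812), (160.09458923339844, 299.2240295410156), 8.236974716186523)
{'point': [448.3, 225.1], 'score': 0.74}
saddles z98 71.01472378573786
383 [580.5 213.2  65.9] [548.2 202.9  60. ] [612.9 223.4  71.7]
399 [570.2 282.5  66.3] [537.7 272.2  60.1] [602.8 292.9  72.6]
wheel [567.8  84.6  60.8] [633.8 159.9 358.6]
wheel_top [598.7 103.2  79.1] 5.6167
```

View pics/m.png

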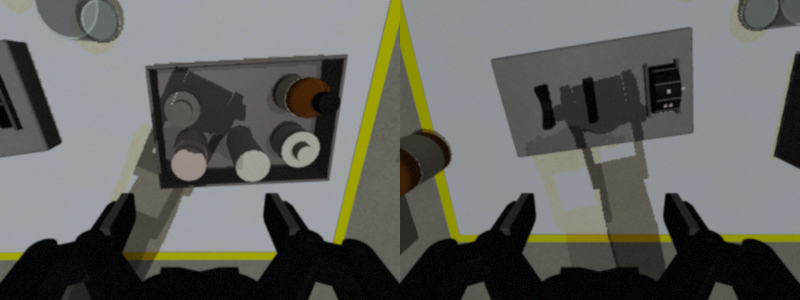

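```bash
cat > d.py <<'E'
from h import *
O=[180,0,0]
x,y=598.7,-169.2
fingers.grip(70)
ctrl.goto([x,y,330],O)
ctrl.move_l([x,y,84+155],O,200)
w=fingers.grip(20,40)
print('grip',status.get_grip_width(),status.get_grip_force())
ctrl.move_l([x,y,360],O,200)
print('lifted',status.get_grip_width(),status.get_wrist_force(),status.get_t())
px,py=390,-20
ctrl.goto([px,py,330],O)
ctrl.move_l([px,py,250],O,200)
ctrl.move_l([px,py,84+155-4.6+.5],O,40)
print('down',status.get_wrist_force())
fingers.grip(75); ctrl.wait(.3)
ctrl.move_l([px,py,330],O,200)
ctrl.goto([px-70,py,400],O)
im,d,C=shot('wrist','p0.png')
r=models.trace('wrist','canister')[0];P=cloud(d,C,r['region']);top=P[P[:,2]>107]
print(r['score'],((top.min(0)+top.max(0))/2).round(1),top[:,2].max())
sh=P[abs(P[:,2]-95)<3];print('shoulder',np.median(sh,0),sh.min(0),sh.max(0),status.get_t())
for n in ('scene','side'):
    im,d,C=shot(n); r=models.trace(n,'canister')[0];P=cloud(d,C,r['region']);print(r['score'],np.percentile(P,2,axis=0).round(),np.percentile(P,98,axis=0).round())
# IK alternatives for the side grasp
yaw=np.radians(8.3);a0=np.array([-np.sin(yaw),np.cos(yaw),0]);ax=np.array([np.cos(yaw),np.sin(yaw),0])
q0=status.get_joint_pos();print(np.round(q0))
for s in (1,-1):
    for name,pt,th in (('side',[390,-20,55],8),('final',[575.4,248,250],98)):
        R=Ro.from_rotvec(-ax*np.radians(th)).as_matrix()
        z=R@a0; xx=s*(R@[0,0,1.]); M=np.c_[xx,np.cross(z,xx),z]
        q=ctrl.solve_ik(list(np.array(pt)-155*z),list(Ro.from_matrix(M).as_euler('xyz',degrees=True)));print(s,name,z.round(2),None if q is None else np.round(q))
E
python3 d.py
```

```text
grip 42.53726726818955 41.741526927798986
lifted 42.6591736891201 [-1.3888224  -0.93910819 -2.98925952] 9.1833
down [-2.24880973  0.07860713  6.85912348]
0.83 [389.5 -19.9 114.7] 116.98315443920764
shoulder [392.79290499 -19.58659365  94.69912646] [368.42451492 -41.50144597  92.35575334] [410.46057601   1.66282701  97.01590689] 13.1917
0.9 [386. -34.   8.] [413.   1. 116.]
0.56 [368. -30.   5.] [407.   2. 116.]
[-16. -30. 130.   0.  80.  74.]
1 side [-0.14  0.98 -0.14] [-43.  45. 108.  40. 103. -73.]
1 final [ 0.02 -0.14 -0.99] [20. 14. 91. -8. 77. 14.]
-1 side [-0.14  0.98 -0.14] [-43.  45. 108.  40. 103. 107.]
-1 final [ 0.02 -0.14 -0.99] None
```

```bash
cat > e.py <<'E'
from h import *
G=151
def pose(az,th):
    az=np.radians(az);b=np.array([np.cos(az),np.sin(az),0]);ax=np.cross(b,[0,0,1.])
    R=Ro.from_rotvec(-ax*np.radians(th)).as_matrix()
    z=R@b;x=R@[0,0,1.];return z,list(Ro.from_matrix(np.c_[x,np.cross(z,x),z]).as_euler('xyz',degrees=True)),b
z,e,b=pose(80,8); print(z.round(3))
c=np.array([389.8,-20,55])
pre=c-G*z-95*b
ctrl.goto(list(pre+[0,0,150]),e)
ctrl.move_l(list(pre),e,200)
ctrl.move_l(list(c-G*z),e,80)
print('at',status.get_wrist_force())
fingers.grip(20,50)
print('grip',status.get_grip_width(),status.get_grip_force(),status.get_wrist_force())
ctrl.move_l(list(c-G*z+[0,0,3]),e,30)
ctrl.move_l(list(c-G*z+[0,0,180]),e,150)
zf,ef,bf=pose(98.3,98); print(zf.round(3))
cr=np.array([575.4,248.0,76]); f=cr+7.5*bf-G*zf
ctrl.goto(list(f+[0,0,130]),ef)
ctrl.wait(.3)
print(status.get_grip_width(),status.get_t())
for n in ('scene','side'):
    im,d,C=shot(n,'f_'+n+'.png')
    for r in models.trace(n,'canister')[:1]:
        P=cloud(d,C,r['region']);print(n,r['score'],len(P),np.percentile(P,[2,50,98],axis=0).round(1))
ims=[cv2.imread(f'pics/f_{n}.png') for n in('scene','side')]
cv2.imwrite('pics/f.png',np.hstack([ims[0][100:400,200:520],ims[1][100:400,150:470]]))
E
python3 e.py
```

```text
[ 0.172  0.975 -0.139]
at [-0.95845598 -0.46928398  1.13925445]
grip 42.5090766117541 50.28642386198044 [-1.32564304 -0.36388166  1.07821799]
[ 0.02  -0.138 -0.99 ]
42.57700336216856 21.2
scene 0.65 659 [[563.1 200.4 191.6]
 [589.8 236.9 215.1]
 [602.1 311.3 228.2]]
side 0.61 654 [[548.4 177.2   1.7]
 [562.3 287.2 217.5]
 [735.5 314.4 229.3]]
```

View pics/f.png

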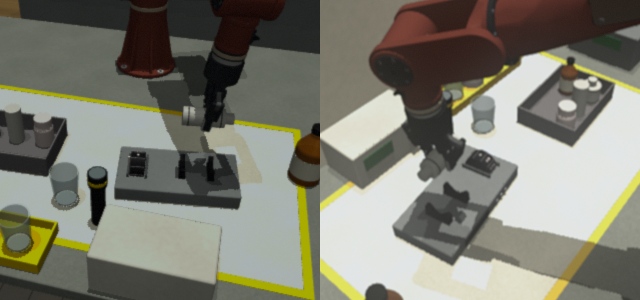

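```bash
cat > g.py <<'E'
from h import *
exec(open('e.py').read().split("z,e,b=")[0].split('import *')[1])
zf,ef,bf=pose(98.3,98)
cr=np.array([575.4,248.0,76]); f=cr+7.5*bf-G*zf
ctrl.move_l(list(f+[0,0,20]),ef,150)
for dz in (8,4,2,1,0.3):
    ctrl.move_l(list(f+[0,0,dz]),ef,25); F=status.get_wrist_force(); print(dz,F.round(1) if hasattr(F,'round') else F)
fingers.grip(62); ctrl.wait(.4)
ctrl.move_l(list(f+[0,0,90]),ef,150)
ctrl.goto([540,220,430],[180,0,0])
im,d,C=shot('wrist','l0.png')
r=models.trace('wrist','canister')[0];P=cloud(d,C,r['region'])
ux=np.array([bf[1],-bf[0],0])
Q=np.c_[(P-cr)@ux,(P-cr)@bf,P[:,2]]
print(r['score'],'ctr frame x,y,z',np.percentile(Q,[1,50,99],axis=0).round(1))
hi=Q[(Q[:,2]>94)];print('ridge x',np.median(hi[hi[:,1]<-10],0),np.median(hi[hi[:,1]>10],0),Q[:,2].max())
for p in ('can_mid','can_knob'): print(p,models.pinpoint('wrist',p)[:1])
o=[]
for i,p in enumerate([[620,230,450]]): pass
W=cloud(d,C);L=np.c_[(W-cr)@ux,(W-cr)@bf,W[:,2]]
w=L[(abs(L[:,1]+145)<14)&(abs(L[:,0])<40)&(L[:,2]>60)&(L[:,2]<90)];print('wheel x,z',np.percentile(w,[1,50,99],axis=0).round(1),status.get_t())
v,u=[int(t) for t in (0,0)]
K,R,t=C;c=K@(R@(cr-145*bf)+t);c=(c/c[2])[:2].astype(int);print(c)
cv2.imwrite('pics/lw.png',np.hstack([cv2.resize(im[:,:,::-1],(400,300)),cv2.resize(im[max(0,c[1]-60):c[1]+60,c[0]-60:c[0]+60,::-1],(300,300))]))
E
python3 g.py
```

```text
8 [ 0.1  0.3 -3.2]
4 [-0.2 -0.  -3.3]
2 [-0.5 -0.1 -2.6]
1 [ 0.7  0.1 -2.1]
0.3 [-0.1 -0.2 -2. ]
0.77 ctr frame x,y,z [[-19.7 -45.5  43.6]
 [  3.4   4.9  94.2]
 [ 21.7  66.6  98.8]]
ridge x [  0.64940741 -28.43154547  96.69130645] [ 0.75888852 29.16204532 96.72758792] 100.27727031912531
can_mid [{'point': [289.6, 165.3], 'score': 0.77}]
can_knob [{'point': [223.4, 178.0], 'score': 0.8}]
wheel x,z [[ -29.2 -158.8   61.1]
 [   3.7 -145.    76.2]
 [  30.4 -131.2   80.8]] 27.0417
[452 144]
```

View pics/lw.png

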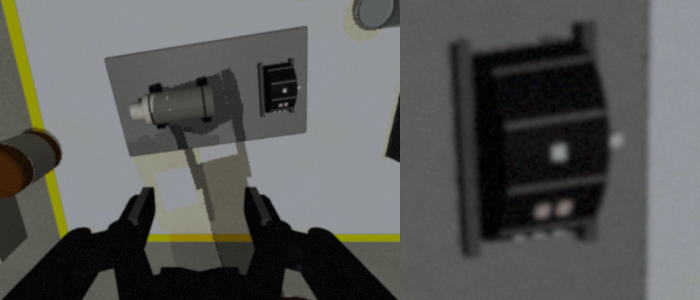

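```bash
cat > s.py <<'E'
from h import *
import sys
bf=np.array([np.cos(np.radians(98.3)),np.sin(np.radians(98.3)),0]);ux=np.array([bf[1],-bf[0],0])
cr=np.array([575.4,248.0,76]); axle=cr-145*bf; axle[2]=45; axle+=.4*ux
def n_(ph): return np.sin(ph)*ux+np.array([0,0,np.cos(ph)])
def P(deg,r):
    n=n_(np.radians(deg)); y=-bf; z=-n
    return list(axle+(r+173)*n), list(Ro.from_matrix(np.c_[np.cross(y,z),y,z]).as_euler('xyz',degrees=True))
def F(deg): return float(np.dot(status.get_wrist_force(),n_(np.radians(deg))))
def stroke(d0,d1,lo=3,hi=7,step=5):
    ctrl.goto(*P(d0,70)); ctrl.move_l(*P(d0,41),150); ctrl.wait(.1)
    b=F(d0); r=39.
    while r>30:
        ctrl.move_l(*P(d0,r),20); f=F(d0)-b
        if f>lo: break
        r-=.5
    print('contact r',r,'f',round(f,1),'bias',round(b,1)); log=[]
    for d in np.r_[np.arange(d0+step*np.sign(d1-d0),d1,step*np.sign(d1-d0)),d1]:
        ctrl.move_l(*P(d,r),40); f=F(d)-b; log.append(round(f,1))
        if f<lo: r-=.3
        if f>hi: r+=.3
    print(log,'r',round(r,1))
    ctrl.move_l(*P(d1,60),100)
def see(name):
    ctrl.goto([540,180,430],[180,0,0]); im,d,C=shot('wrist',name)
    K,R,t=C;c=K@(R@(axle+[0,0,35])+t);c=(c/c[2])[:2].astype(int)
    cv2.imwrite('pics/'+name,cv2.resize(im[max(0,c[1]-60):c[1]+60,c[0]-60:c[0]+60,::-1],(400,400)))
if __name__=='__main__':
    print([ctrl.solve_ik(*P(d,45)) is not None for d in (-30,0,30)])
    fingers.grip(0,20)
    stroke(-30,30); print(status.get_t()); see('s1.png'); print(status.get_t())
E
python3 s.py
```

```text
[True, True, True]
contact r 35.0 f 6.2 bias 0.6
[6.5, 5.1, 6.2, 5.8, 5.1, 4.8, 4.1, 4.9, 4.0, 4.3, 5.1, 5.5] r 35.0
38.825
39.6917
```

View pics/s1.png

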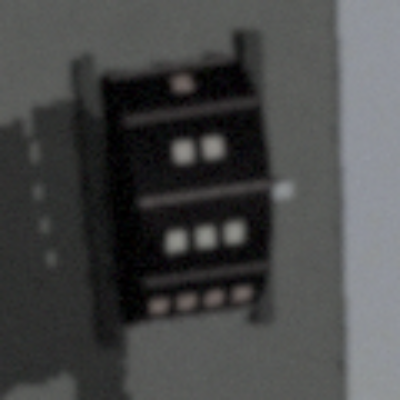

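```bash
sed -i 's/r=39\./r=36./' s.py; python3 - <<'E'
from s import *
stroke(-25,24.5,step=7); print(status.get_t()); see('s2.png')
im=cv2.imread('pics/s2.png')
i2,d,C=shot('wrist')
r=models.trace('wrist','canister')[0];Q=cloud(d,C,r['region'])
print(r['score'],np.percentile(np.c_[(Q-cr)@ux,(Q-cr)@bf,Q[:,2]],[1,50,99],axis=0).round(1))
# project axle-rim points for angles to locate dots: full-res crop coords
K,R,t=C
for deg in(-36,-18,0,18,36):
    c=K@(R@(axle+35*n_(np.radians(deg)))+t); c0=K@(R@(axle+[0,0,35])+t)
    print(deg,(((c/c[2])[:2]-(c0/c0[2])[:2]+60)*400/120).round())
print(status.get_t())
E
```

```text
contact r 35.0 f 5.2 bias -0.3
[5.1, 6.4, 5.5, 4.5, 4.4, 5.7, 5.0, 6.8] r 35.0
47.95
0.85 [[-20.  -46.6  66.6]
 [  2.9   3.1  94.1]
 [ 21.5  66.6  98.7]]
-36 [199. 276.]
-18 [201. 242.]
0 [200. 200.]
18 [196. 156.]
36 [189. 115.]
48.9
```

View pics/s2.png

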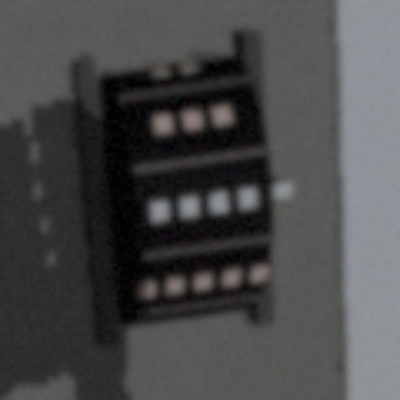

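```bash
python3 -c "
from station import ctrl
print(ctrl.sign_off())"
```

```text
the job is handed in; nothing more can be done
None
```

I handed the job in after about 49 s of the 67 s allowed. The canister was stood on the bench and released, then laid centred in both saddles with its knob away from the thumbwheel, and the wheel shows 4, about 2° off by camera. Sign-off returned no verdict, and I did not re-measure the bystanders.

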